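# Find the patient button that still clicks and dock it

### The job

Of the three alike patient push-button units in the rack just one still clicks: press their buttons gently (never harder than 20 N), each nearly to its stop, until you feel the one that snaps through on the way down instead of giving evenly. Lift that unit out by its ends, stand it on the green mat and let go, then take it the other way, by its long sides, and set it without dropping it upright and fully down in the middle of the charging dock's bay, between the two cheeks. Leave the other two units in the rack and do not shift the drop bottle, the black cover paddle or the lens case.

Things in the scene. Friction and masses are not known exactly. Their poses are not given: they have to be found in the camera images.
- unit1_center (a point): centre (half-way up) of unit 1, one of three look-alike cream push-button units: blocks 54 mm long (its x), 32 wide (its y), 42 tall without the button, about 120 g, the same when turned 180 degrees. It starts loose in one of the rack's three places (which is which varies), its x along the rack's x. Just one unit is good; only the feel of its button tells
- button1_top (a point): round blue button of unit 1, 22 mm across; point: the centre of its top face, 30 mm above the unit's centre when up (9 above the unit's top). Sprung, 6 mm to its stop. Good: force climbs to about 5 N some 1.5 mm down, then snaps: it falls below 1.5 N by 4.5 mm. Bad: force only rises evenly from 1 N, to 2.5 N in one bad unit, 5 N in the other
- unit2_center (a point): centre (half-way up) of unit 2, one of three look-alike cream push-button units: blocks 54 mm long (its x), 32 wide (its y), 42 tall without the button, about 120 g, the same when turned 180 degrees. It starts loose in one of the rack's three places (which is which varies), its x along the rack's x. Just one unit is good; only the feel of its button tells
- button2_top (a point): round blue button of unit 2, 22 mm across; point: the centre of its top face, 30 mm above the unit's centre when up (9 above the unit's top). Sprung, 6 mm to its stop. Good: force climbs to about 5 N some 1.5 mm down, then snaps: it falls below 1.5 N by 4.5 mm. Bad: force only rises evenly from 1 N, to 2.5 N in one bad unit, 5 N in the other
- unit3_center (a point): centre (half-way up) of unit 3, one of three look-alike cream push-button units: blocks 54 mm long (its x), 32 wide (its y), 42 tall without the button, about 120 g, the same when turned 180 degrees. It starts loose in one of the rack's three places (which is which varies), its x along the rack's x. Just one unit is good; only the feel of its button tells
- button3_top (a point): round blue button of unit 3, 22 mm across; point: the centre of its top face, 30 mm above the unit's centre when up (9 above the unit's top). Sprung, 6 mm to its stop. Good: force climbs to about 5 N some 1.5 mm down, then snaps: it falls below 1.5 N by 4.5 mm. Bad: force only rises evenly from 1 N, to 2.5 N in one bad unit, 5 N in the other
- rack: grey rack fixed to the table, 64 (x) by 166 mm (y); origin under its centre, at table height. Floor 8 mm high; three places at y -50, 0 and +50 mm between walls 12 mm thick, 48 long (x), 40 high above the floor, 3 mm clear of the units' long sides, which fingers cannot reach; both x ends of each place are open to fingers
- mat: green mat fixed to the table, 150 mm (x) by 130 mm (y), 4 mm thick, nothing on it; origin under its centre on the table
- dock_bay (a point): charging dock fixed to the table, cream plate 150 (x) by 120 (y) by 16 mm; point: centre of the bay's floor (black patch) on the plate's top. A cheek 40 mm high, 34 wide (y) stands at each x end of the bay, inner faces 60 mm apart, flared at the top; the unit's x goes along this x, either way round. The y sides are open to fingers, the ends not
- drops: white eye-drop bottle, bystander, 28 mm across, 68 mm tall, standing; origin at its base
- occluder: black cover paddle lying flat, bystander: disc 60 mm across at its -y end, flat handle to +y, about 185 mm long along its y, 10 mm thick; origin on the table near mid-length
- lens_case: lens case with a white and a blue cap, bystander, 62 mm (x) by 34 mm (y) by 19 mm tall; origin at its base centre
Mind the look-alikes: they are no part of the job. Leave any purple look-alike of the part that bears unit3_center alone.

How it is judged:
On the way, in this order (a step that is already met when the one before it is completed fails the run):
1. the button of the unit that clicks has been pressed through its snap (more than 4 mm down) (z of clicking_button in the frame of clicking_unit below 0.047 m).
2. that unit stands upright on the green mat, let go (x of clicking_unit in the frame of mat between -0.07 and 0.07 m and y of clicking_unit in the frame of mat between -0.06 and 0.06 m and z of clicking_unit in the frame of mat between 0.001 and 0.0065 m and contact force between the fingers and clicking_unit below 0.05 N and angle between clicking_unit's own z axis and vertical below 0.06 rad), for 0.2 s.
At the end, for the whole second after the job is handed in: the unit that clicks stands at rest in the dock's bay between the cheeks, upright (within 3.5 degrees), fully down (within about 3 mm), within 6 mm (x) and 8 mm (y) of the middle and let go; the other two units are in the rack within 20 mm of where they stood (x of clicking_unit in the frame of dock_bay between -0.006 and 0.006 m and y of clicking_unit in the frame of dock_bay between -0.008 and 0.008 m and z of clicking_unit in the frame of dock_bay between -0.003 and 0.0025 m and angle between the x axis of clicking_unit and the x axis of dock_bay, either way round below 0.15 rad and contact force between the fingers and clicking_unit below 0.05 N and angle between clicking_unit's own z axis and vertical below 0.06 rad and distance of each of slack_unit, firm_unit from where it was at the start of the episode below 0.02 m and linear speed of clicking_unit below 0.02 m/s); the robot touches nothing.
It fails at once if a button is pressed harder than 20 N (contact force between the fingers and slack_button above 20 N or contact force between the fingers and clicking_button above 20 N or contact force between the fingers and firm_button above 20 N).
It fails at once if one of the other two units is taken from its place in the rack (moved over 20 mm) (distance of any of slack_unit, firm_unit from where it was at the start of the episode above 0.02 m).
It fails at once if the unit is dropped (falls freely faster than 0.6 m/s, about 20 mm) (contact force between the fingers and clicking_unit below 0.01 N and linear speed of clicking_unit above 0.6 m/s).
It fails at once if the drop bottle, cover paddle or lens case is shifted more than 30 mm (distance of any of drops, occluder, lens_case from where it was at the start of the episode above 0.03 m).
It also fails if it takes over 72 s, if anything falls off the work surface, if the arm or the gripper's body presses on something with over 40 N, if the wrist force passes 120 N, or if a joint passes its speed limit or range.

### The arm

A 7-joint arm with a two-finger parallel gripper is mounted at the origin on the work surface. World frame = base frame: x ahead of the robot, y to its left, z up, the work surface at z = 0. Lengths are in m, angles in rad, forces in N, time in s.
With the tool pointing down it reaches from about 0.425 to 0.925 m from the base axis. Payload 6.8 kg.
Tool frame: the origin (TCP) lies at the very end of the fingers, on their centre line; the grasp point (between the pads) lies 19 mm behind it; y points along the fingers, x is the direction in which the jaws open and shut, and the axes are right-handed (so a half turn about y gives the same grasp; the last joint's range is limited). The gripper opens to 85 mm and grips with 20 to 120 N. Pads are 22 mm wide; open, the fingers measure 114 mm over their backs; the gripper's body (76 mm by 85 mm) begins 54 mm behind the grasp point. The pads swing forward as they close: fully open they stand 13 mm farther back than shut.
Start: joints at [-1.237, 0.477, 0.022, 1.555, -0.011, 1.109, -0.083], TCP at [0.289, 0.61, 0.231] pointing down, gripper open.
Joint ranges: [-2.96, 2.96], [-0.34, 2.1], [-1.41, 1.46], [0.24, 2.44], [-1.37, 4.51], [0.17, 1.92], [-2.96, 2.96]. Speed limits (rad/s): [2.39, 2.39, 3.14, 3.14, 3.14, 3.14, 3.14].

### API

Orientations are given as a 3x3 rotation matrix whose columns are the frame's x, y, z axes.
In Python, from rig import arm gives the robot as it stands. The module is installed in compiled form; this text tells all that it offers. Calls block until the motion is done:
- arm.move_to(position, orientation): joint-space move of the TCP to a pose.
- arm.line_to(position, attitude=None, velocity=0.15, stop_force=None): straight line of the TCP; attitude=None keeps the orientation; velocity is the mean speed in m/s. With stop_force (N) it stops when the force on the tool has changed by that much, and returns True; else False.
- arm.movej(angles): joint-space move.
- arm.ungrasp() and arm.close_gripper(): open the fingers fully, or close them until they stop; the grip force is fixed at half the most.
- arm.pause(seconds).
- arm.inverse_kinematics(position, orientation): joint angles nearest the present ones, or None.
- arm.sense(): the state.
- arm.read_camera(name): name is "scene" or "top" or "wrist"; returns a dict with "color" (400x640x3 uint8, red, green, blue), "z_map" (400x640 float32, m along the optical axis (not along the pixel's ray), 0 where there is no reading), "camera_matrix" (3x3 intrinsics, pixels), "k1" (the pictures are not rectified: a ray, as slopes to the right and down, at radius r is drawn at 1 + k1 r^2 times it, then the intrinsics apply), "cam_to_world" (4x4, takes a point from camera to world coordinates); the wrist camera has in their place "hand_eye" (4x4, takes a point from camera to tool coordinates, whose origin is the TCP and whose axes are the tool frame's). Camera axes: x right, y up, looking along -z (the intrinsics and any distortion apply to the point x, -y, -z); pixel columns grow to the right and rows downward; lengths in m; the calibration is good to about 2 mm. A picture is of the moment at which its call begins: read the wrist's pose just before it.
A pose or a line that the arm cannot do raises arm.IKError and nothing moves.
- arm.job_done(): hands the job in, once; it reports no verdict.
The state is a dict: "t": time; "qpos": joint angles; "joint_velocities": joint speeds; "joint_torque": joint torques, N m; "ee_pos": TCP position; "ee_rot": TCP orientation; "ft_force": force on the tool from outside, world axes, zero at the start; "ft_torque": the same for the moment, N m; "grip_width": finger opening in m.
Only numpy, scipy, OpenCV 4.12 (cv2) and the standard library are available. Lean on these libraries where they do the work, as an engineer would, in place of code of your own. Each camera call takes 0.05 s, during which the arm holds its last target.

## Working session

There is one attempt and no reset: what is moved stays moved. The work goes in short steps, each a Python script; the robot and the scene stay as the last script left them, time stands still between calls to the robot, and variables do not carry over. Pictures are saved under pics/ and viewed, and the job is handed in when it is done.

```bash
mkdir -p pics; ls
cat > h.py <<'E'
import numpy as np, cv2
from rig import arm
def snap(name,fn):
    s=arm.sense(); c=arm.read_camera(name)
    cv2.imwrite('pics/'+fn+'.png',c['color'][:,:,::-1])
    T=c.get('cam_to_world')
    if T is None:
        W=np.eye(4);W[:3,:3]=s['ee_rot'];W[:3,3]=s['ee_pos'];T=W@np.array(c['hand_eye'])
    np.savez('pics/'+fn+'.npz',z=c['z_map'],K=c['camera_matrix'],k1=c['k1'],T=T,color=c['color'])
def ray(d,u,v):
    K=d['K'];p=cv2.undistortPoints(np.array([[[u,v]]],float),K,np.array([float(d['k1']),0,0,0]),None,None) 
    return p[0,0]
def p3(d,u,v,z=None,zw=None):
    x,y=ray(d,u,v);T=d['T']
    if zw is not None:
        dr=T[:3,:3]@np.array([x,-y,-1]);s=(zw-T[2,3])/dr[2];return T[:3,3]+s*dr
    if z is None:
        z=d['z'][int(round(v)),int(round(u))]
    return (T@np.array([x*z,-y*z,-z,1]))[:3]
def cloud(d):
    h,w=d['z'].shape
    uu,vv=np.meshgrid(np.arange(w),np.arange(h))
    P=cv2.undistortPoints(np.stack([uu.ravel(),vv.ravel()],1)[:,None].astype(float),d['K'],np.array([float(d['k1']),0,0,0]))[:,0].reshape(h,w,2)
    z=d['z'];X=np.stack([P[...,0]*z,-P[...,1]*z,-z],-1)
    W=X@d['T'][:3,:3].T+d['T'][:3,3];W[z==0]=np.nan
    return W
E
python3 - <<'E'
from h import *
s=arm.sense();print(s)
snap('top','top0');snap('scene','scene0')
E
```

```text
pics
{'t': 0.0, 'qpos': array([-1.23709406,  0.47776827,  0.02234015,  1.55645402, -0.01149293,
        1.10931907, -0.08307352]), 'joint_velocities': array([ 0.00021298, -0.00024033, -0.00118177, -0.00033146, -0.00052999,
        0.00047415, -0.00013573]), 'joint_torque': array([ 3.31811361e-05, -5.96457195e+01,  1.60807963e+00, -2.81191170e+01,
        1.25291423e-02,  9.36638389e-03,  4.15559043e-06]), 'ee_pos': array([0.28836949, 0.60963952, 0.230346  ]), 'ee_rot': array([[ 4.27522837e-01, -6.48463328e-04, -9.04004316e-01],
       [ 9.04002727e-01, -1.70108741e-03,  4.27523305e-01],
       [-1.81502355e-03, -9.99998343e-01, -1.41041100e-04]]), 'ft_force': array([-0.50753494, -0.64800655,  0.71573708]), 'ft_torque': array([-0.03670624,  0.01138472, -0.03714546]), 'grip_width': 0.0850009229679825}
```

View pics/top0.png

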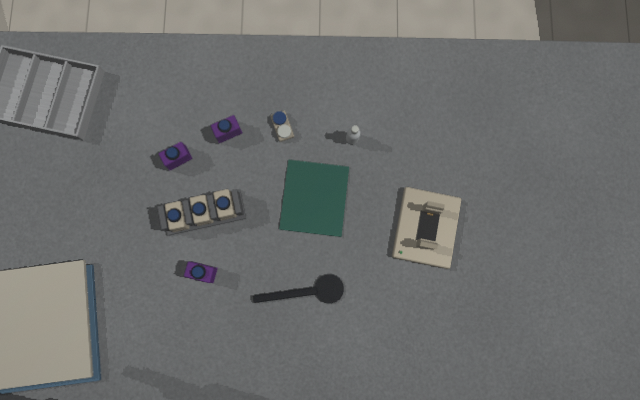

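View pics/scene0.png

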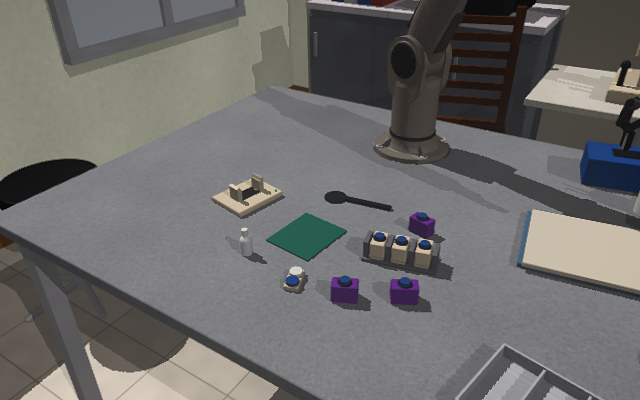

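The top view shows the rack with three cream units and blue buttons at about (175,215), (199,208) and (223,203). The mat is at (315,198), the dock at (428,228), the paddle at (300,292), the lens case at (283,125) and the bottle at (354,133). The purple decoys are at (175,155), (225,128) and (200,271).

Run:
```python
from h import *
d=np.load('pics/top0.npz');print(d['K'],d['k1'],d['T'])
for n,u,v in [('b',175,215),('b',199,208),('b',223,203),('mat',315,198),('dock',428,226),('matTL',288,160),('matTR',349,166),('matBL',280,231),('disc',329,289),('handle',255,298),('lens',283,125),('drops',354,133),('purp',200,271),('purp',175,155),('purp',225,128),('cheek',433,206),('cheek',427,245),('plTL',406,188),('plTR',461,196),('plBL',393,258),('plBR',450,268)]:
    print(n,p3(d,u,v).round(4))
```

```text
[[475.24964181   0.         313.71849937]
 [  0.         475.24964181 207.79633328]
 [  0.           0.           1.        ]] -0.01611860974134378 [[ 0.0169711   0.98869089 -0.14900438  0.41432503]
 [-0.99984827  0.01736659  0.00135341 -0.00515898]
 [ 0.0039258   0.1489588   0.98883561  0.98239195]
 [ 0.          0.          0.          1.        ]]
b [0.5346 0.2658 0.0574]
b [0.5493 0.2193 0.0576]
b [0.5598 0.1722 0.0592]
mat [ 0.5823 -0.0088  0.0051]
dock [ 0.5262 -0.2409  0.0173]
matTL [0.6624 0.0495 0.006 ]
matTR [ 0.6528 -0.0796  0.0019]
matBL [ 0.5127  0.0628 -0.0023]
disc [ 0.3956 -0.0403  0.0043]
handle [0.3752 0.1088 0.0079]
lens [0.7349 0.0612 0.0183]
drops [ 0.707  -0.0849  0.0597]
purp [0.4266 0.2133 0.0471]
purp [0.6582 0.276  0.0478]
purp [0.7153 0.1766 0.0519]
cheek [ 0.5615 -0.2418  0.057 ]
cheek [ 0.4844 -0.229   0.0552]
plTL [ 0.6046 -0.1968  0.0167]
plTR [ 0.5924 -0.3151  0.0028]
plBL [ 0.4608 -0.172  -0.0024]
plBR [ 0.442  -0.2885  0.0014]
```

```bash
cat >> h.py <<'E'
def R(deg):
    c,s=np.cos(np.radians(deg)),np.sin(np.radians(deg))
    return np.array([[c,0,-s],[s,0,c],[0,-1,0]])
E
python3 - <<'E'
from h import *
for nm,p,a in [('rack',[.549,.219,.2],15),('rack',[.549,.219,.03],15),('mat',[.582,-.009,.02],-9.5),('mat',[.582,-.009,.02],80.5),('dock',[.523,-.235,.03],80.5)]:
  for k in (0,180,-180): 
    q=arm.inverse_kinematics(p,R(a+k)); print(nm,a+k,None if q is None else np.round(q,2))
s=arm.sense();c=arm.read_camera('wrist');print(c['hand_eye'],c['camera_matrix'])
arm.move_to([.53,.21,.26],R(15));snap('wrist','w0');print(arm.sense()['t'])
E
```

```text
rack 15 [-0.76  0.38  0.35  1.81 -0.16  0.97 -0.08]
rack 195 [-0.28  0.39 -0.26  1.78  0.12  0.99  2.81]
rack -165 [-0.28  0.39 -0.26  1.78  0.12  0.99  2.81]
rack 15 [-0.69  0.61  0.27  1.92 -0.26  0.64  0.01]
rack 195 [-0.23  0.62 -0.34  1.88  0.31  0.69  2.65]
rack -165 [-0.23  0.62 -0.34  1.88  0.31  0.69  2.65]
mat -9.5 [-0.44  0.65  0.46  1.95 -0.47  0.64  0.16]
mat 170.5 [ 0.03  0.61 -0.16  1.92  0.15  0.63  2.75]
mat -189.5 [ 0.03  0.61 -0.16  1.92  0.15  0.63  2.75]
mat 80.5 [-0.21  0.61  0.15  1.93 -0.15  0.61  1.45]
mat 260.5 [-0.49  0.68  0.54  1.95 -0.55  0.66 -1.34]
mat -99.5 [-0.49  0.68  0.54  1.95 -0.55  0.66 -1.34]
dock 80.5 [ 0.05  0.6   0.35  1.96 -0.34  0.63  2.02]
dock 260.5 [-0.19  0.69  0.68  1.98 -0.67  0.71 -0.82]
dock -99.5 [-0.19  0.69  0.68  1.98 -0.67  0.71 -0.82]
[[ 9.99998168e-01 -1.88965185e-03 -3.04239688e-04 -1.28598794e-04]
 [ 2.05388096e-04  2.63982617e-01 -9.64527416e-01 -1.42970940e-01]
 [ 1.90293501e-03  9.64525587e-01  2.63982521e-01  6.65181565e-02]
 [ 0.00000000e+00  0.00000000e+00  0.00000000e+00  1.00000000e+00]] [[359.05169097   0.         316.7820658 ]
 [  0.         359.05169097 196.70396945]
 [  0.           0.           1.        ]]
1.9083
```

View pics/w0.png

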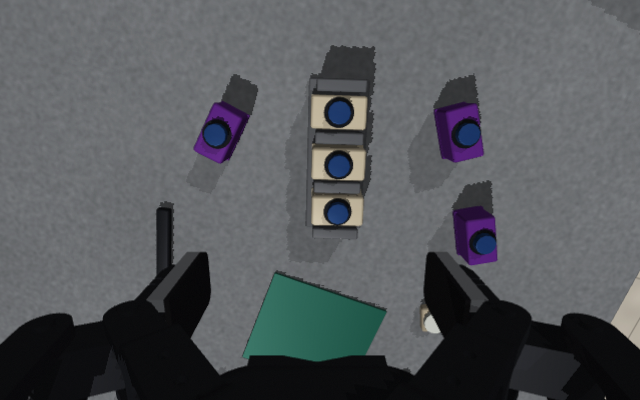

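The wrist view shows the three buttons at about (338,112), (338,164) and (338,211). The rack is almost aligned with the tool.

Run:
```python
from h import *
d=np.load('pics/w0.npz');W=cloud(d);c=d['color'].astype(int)
m=((c[...,2]>c[...,0]*1.4)&(c[...,2]>60)).astype(np.uint8)
print(c[112,338],c[118,325])
n,l,st,ce=cv2.connectedComponentsWithStats(m)
P=[]
for i in range(1,n):
    if st[i,4]>200:
        u,v=ce[i]; mm=(l==i)&(W[...,2]>.04);print(st[i],ce[i].round(1),p3(d,u,v,zw=.059).round(4),np.nanmedian(W[mm],0).round(4))
# cream tops
for u,v in [(338,112),(338,164),(338,211)]:
    reg=np.zeros(m.shape,bool);reg[v-28:v+28,300:375]=1
    cm=reg&(c[...,0]>120)&(c[...,0]>c[...,2]*1.15)
    k=cm&(np.abs(W[...,2]-.05)<.004)
    r=cv2.minAreaRect(W[k][:,:2].astype(np.float32)*1000);print(k.sum(),r,np.median(W[k][:,2]))
g=np.nanmedian(W[60:70,500:560],(0,1));print('table',g)
```

```text
[ 29  56 106] [83 78 68]
[328 101  23  24 416] [338.9 112.4] [0.5352 0.2696 0.059 ] [0.5352 0.2695 0.0592]
[206 104  36  59 417] [225.  121.3] [0.4343 0.2335 0.059 ] [0.4314 0.2353 0.0421]
[ 443  104   40   58 1339] [463.6 133.8] [0.6545 0.2817 0.059 ] [0.6612 0.2827 0.0425]
[204 124  22  22 377] [214.3 134.5] [0.427  0.2188 0.059 ] [0.425  0.2174 0.0512]
[328 156  22  21 369] [338.6 165.9] [0.549  0.2209 0.059 ] [0.5491 0.2209 0.0592]
[327 204  22  20 333] [337.4 213.8] [0.5615 0.1738 0.059 ] [0.5615 0.1737 0.0591]
[ 465  217   32   48 1003] [481.1 241.3] [0.712  0.1843 0.059 ] [0.7205 0.1809 0.0424]
[ 243  274  143   87 8037] [310.9 323.1] [0.5686 0.045  0.059 ] [0.5122 0.2177 0.3333]
1008 ((535.2880859375, 269.093017578125), (52.744834899902344, 30.5897274017334), 13.083903312683105) 0.05016734217192398
886 ((548.9609375, 220.47178649902344), (52.96458435058594, 30.72224235534668), 13.481042861938477) 0.05016424677234871
782 ((561.62451171875, 173.52117919921875), (53.06485366821289, 30.489099502563477), 13.40837287902832) 0.050175705954258354
table [7.19090297e-01 3.68569769e-01 2.99299484e-04]
```

```bash
cat > press.py <<'E'
from h import *
import sys
def fz(n=4):
    f=[]
    for _ in range(n):
        f.append(arm.sense()['ft_force'][2]);arm.pause(.01)
    return np.mean(f)
def press(x,y,zs):
    arm.line_to([x,y,.066],velocity=.1); b=fz(8); out=[]
    for z in zs:
        hit=arm.line_to([x,y,z],velocity=.02,stop_force=9)
        f=fz()-b; out.append((round(z*1e3,1),round(arm.sense()['ee_pos'][2]*1e3,2),round(f,2)))
        if hit or f>9: print('stop',hit);break
    arm.line_to([x,y,.075],velocity=.1)
    for o in out: print(*o)
    print(arm.sense()['t'])
E
python3 - <<'E'
from press import *
arm.move_to([.5352,.2695,.08],R(14)); arm.close_gripper()
print(arm.sense()['t'],arm.sense()['grip_width'])
press(.5352,.2695,[.061,.060,.059,.058,.0575,.057,.056,.055,.0545,.054,.0535])
E
```

```text
3.4583 0.00027067675504653253
61.0 61.0 -0.05
60.0 60.02 0.11
59.0 59.14 2.01
58.0 58.23 3.86
57.5 57.62 4.24
57.0 57.03 4.13
56.0 55.9 2.94
55.0 54.74 1.5
54.5 54.36 1.52
54.0 53.91 1.71
53.5 53.46 1.98
7.45
```

Unit A (at .535,.270) snaps through: the force peaked near 4.3 N and fell to about 1.5 N. That's clear, so I'll grasp it by its ends.

Run:
```python
from h import *
x,y=.5352,.2693
arm.line_to([x,y,.105],velocity=.15)
arm.ungrasp()
print(arm.line_to([x,y,.014],velocity=.1,stop_force=8))
arm.close_gripper();s=arm.sense();print(s['grip_width'],s['ee_pos'],s['ft_force'],s['t'])
arm.line_to([x,y,.12],velocity=.1);s=arm.sense();print(s['grip_width'],s['ft_force'],s['t'])
snap('wrist','w1')
```

```text
False
0.05318527509600566 [0.53572104 0.2696376  0.01483169] [-1.00127545 -0.65447835  6.48588042] 10.0417
0.05295688145216308 [ 0.30970007 -0.47777569 -0.91303845] 11.25
```

View pics/w1.png

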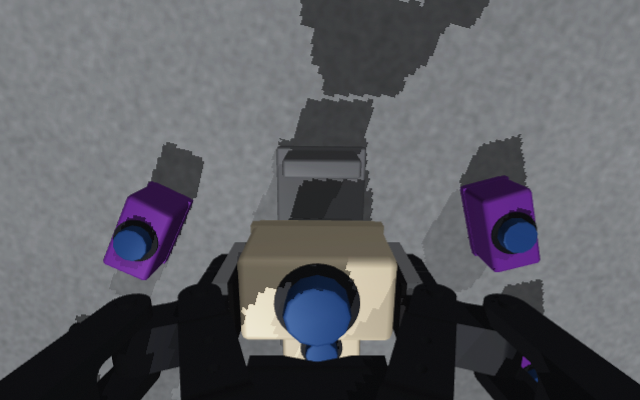

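Run:
```python
from h import *
x,y=.582,-.009
arm.move_to([x,y,.12],R(-9.5))
arm.line_to([x,y,.020],velocity=.12)
h=arm.line_to([x,y,.007],velocity=.02,stop_force=3);s=arm.sense();print(h,s['ee_pos'],s['ft_force'],s['t'])
snap('wrist','w2')
arm.ungrasp();arm.pause(.3)
arm.line_to([x,y,.14],velocity=.2)
xc,yc=x,y
T=R(80.5)
arm.move_to([x-.02,y-.02,.22],T);snap('wrist','w3');print(arm.sense()['t'])
```

```text
True [ 0.58211746 -0.00889936  0.01083134] [-1.05955257  0.55476804  4.73663149] 13.875
16.7667
```

View pics/w3.png

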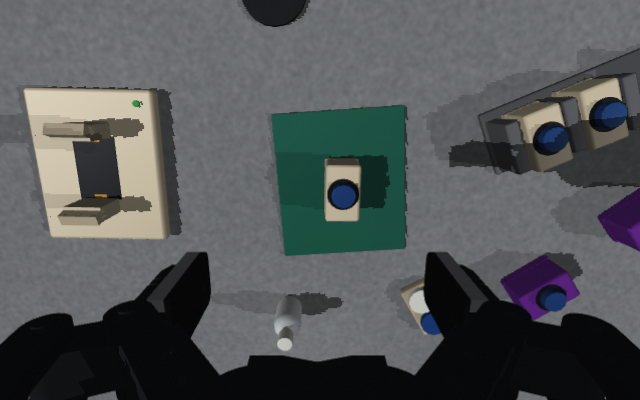

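The unit is standing on the mat at about (343,190), and the dock shows at the left with its patch at about (97,168). Next I'll measure both.

```bash
cat > m.py <<'E'
from h import *
import sys
d=np.load('pics/%s.npz'%sys.argv[1]);W=cloud(d);c=d['color'].astype(int)
Z=W[...,2]
def rect(k,n):
    n_,l,st,ce=cv2.connectedComponentsWithStats(k.astype(np.uint8))
    for i in range(1,n_):
        if st[i,4]>60:
            kk=l==i;r=cv2.minAreaRect(W[kk][:,:2].astype(np.float32)*1000);print(n,st[i,4],np.round(r[0],1),np.round(r[1],1),round(r[2],1),np.median(Z[kk]).round(4))
N=W[...,0]
near=(W[...,1]<.1)&(N<.65)
rect(near&(W[...,1]>-.1)&(abs(Z-.046)<.003),'unit')
dk=(W[...,1]<-.15)&(W[...,1]>-.35)&(N<.62)
rect(dk&(Z>.053)&(Z<.062),'cheek')
rect(dk&(abs(Z-.016)<.004),'plate')
rect(dk&(abs(Z-.016)<.005)&(c.max(2)<60),'patch')
rect(near&(Z>.035)&(c[...,2]>c[...,0]*1.4)&(c[...,2]>50),'blue')
E
python3 m.py w3; python3 m.py top0
python3 -c "
import cv2;i=cv2.imread('pics/w3.png')[70:260,10:190];cv2.imwrite('pics/c3.png',cv2.resize(i,None,fx=3,fy=3))"
```

```text
unit 1483 [581.3  -8.7] [31.9 53. ] 80.7 0.0462
cheek 542 [ 485.7 -232.5] [35.9 11. ] 80.4 0.0553
cheek 447 [ 563.8 -247.5] [34.7 11.5] 78.5 0.0553
plate 15958 [ 524.7 -239.9] [120.3 149.6] 79.6 0.0163
patch 2308 [ 525.  -240.6] [40.8 60.7] 79.9 0.0169
blue 448 [582.5  -8.4] [22.8 20.5] 30.6 0.0551
cheek 87 [ 564.6 -246.6] [33.4 11.1] 79.6 0.0558
cheek 87 [ 486.  -231.6] [34.2 10.8] 79.2 0.0553
plate 3722 [ 525.4 -239.2] [120.4 150.3] 79.3 0.0163
patch 466 [ 526.9 -240.6] [37.4 57.6] 80.7 0.0167
```

View pics/c3.png

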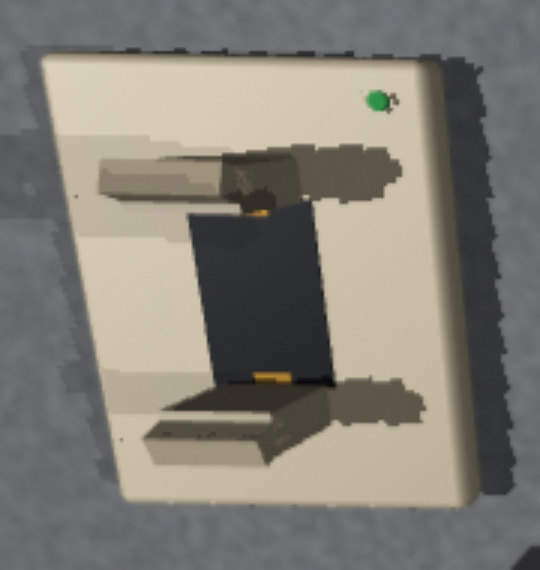

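Run:
```python
from h import *
x,y=.5817,-.0088
arm.move_to([x,y,.12],R(80.6))
print(arm.line_to([x,y,.015],velocity=.12,stop_force=8))
arm.close_gripper();s=arm.sense();print(s['grip_width'],s['ee_pos'],s['t'])
arm.line_to([x,y,.12],velocity=.12);arm.pause(.2)
s=arm.sense();print(s['ee_pos'],s['grip_width'])
snap('wrist','w4');print(s['t'])
d=np.load('pics/w4.npz');W=cloud(d)
L=(W-s['ee_pos'])@s['ee_rot'] # tool coords
c=d['color'].astype(int)
k=(c[...,0]>c[...,2]*1.1)&(c[...,0]>50)&(abs(L[...,2])<.04)&(abs(L[...,0])<.02)
ys=L[k][:,1];print(np.histogram(ys,bins=np.arange(-.06,.05,.004)))
kk=k&(abs(L[...,1]-np.median(ys))<.003);print(np.median(ys),np.percentile(L[kk],[1,50,99],axis=0).round(4))
b=(c[...,2]>c[...,0]*1.4)&(c[...,2]>50)&(abs(L[...,2])<.03)&(abs(L[...,0])<.02)&(L[...,1]<np.median(ys)-.004)
r=cv2.minAreaRect(L[b][:,[0,2]].astype(np.float32)*1000);print('button',r,np.median(L[b][:,1]))
```

```text
False
0.03150934355563413 [ 0.58211996 -0.00874629  0.01547819] 18.8333
[ 0.58120992 -0.00882384  0.11920078] 0.0312975109996033
20.0583
(array([   0,    0,    0,    0,    1,    0,   74, 6723,  375,  290,  277,
        255,  230,  206,  229,  253,   46,    0,    0,    0,    0,    0,
          0,    0,    0,    0,    0]), array([-6.00000000e-02, -5.60000000e-02, -5.20000000e-02, -4.80000000e-02,
       -4.40000000e-02, -4.00000000e-02, -3.60000000e-02, -3.20000000e-02,
       -2.80000000e-02, -2.40000000e-02, -2.00000000e-02, -1.60000000e-02,
       -1.20000000e-02, -8.00000000e-03, -4.00000000e-03,  5.55111512e-17,
        4.00000000e-03,  8.00000000e-03,  1.20000000e-02,  1.60000000e-02,
        2.00000000e-02,  2.40000000e-02,  2.80000000e-02,  3.20000000e-02,
        3.60000000e-02,  4.00000000e-02,  4.40000000e-02,  4.80000000e-02]))
-0.030300902209474335 [[-0.0156 -0.032  -0.0254]
 [-0.0003 -0.0306  0.0142]
 [ 0.0153 -0.0278  0.0267]]
button ((-3.683542251586914, -1.1225566864013672), (12.52688980102539, 20.999177932739258), 10.859872817993164) -0.039572984691965886
```

View pics/w4.png

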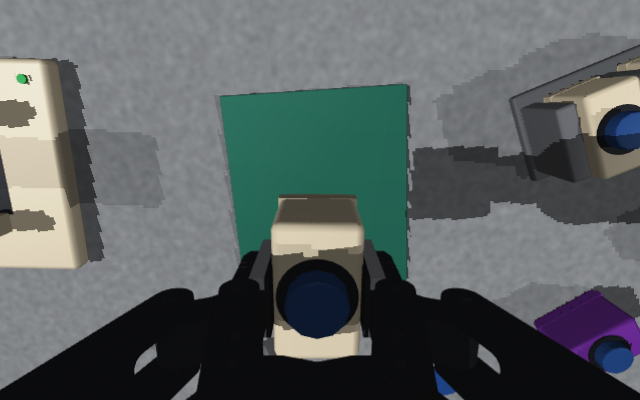

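The unit is held by its long sides and centred in the grip to within about 1 mm. Next, into the dock.

Run:
```python
from h import *
x,y=.5252,-.240; A=R(79.4)
arm.move_to([x,y,.12],A);arm.pause(.2)
s=arm.sense();e=np.array([x,y])-s['ee_pos'][:2];print(e)
print(arm.line_to([x,y,.066],velocity=.08,stop_force=6)); s=arm.sense();print(s['ee_pos'],s['ft_force'])
h=arm.line_to([x,y,.032],velocity=.04,stop_force=6); s=arm.sense();print(h,s['ee_pos'],s['ft_force'])
if not h:
    h=arm.line_to([x,y,.024],velocity=.015,stop_force=3); s=arm.sense();print(h,s['ee_pos'],s['ft_force'])
print(s['t']);snap('wrist','w5');snap('scene','s5')
```

```text
[-0.00102869 -0.00213243]
False
[ 0.52543507 -0.2401884   0.06615113] [ 0.44509034 -0.36944982 -2.70047608]
False [ 0.52536536 -0.24011424  0.03217028] [-0.44823781  0.47972498 -1.49985358]
True [ 0.5254077  -0.24009388  0.02748215] [-1.42411401  0.78055521  5.06820492]
23.475
```

View pics/w5.png

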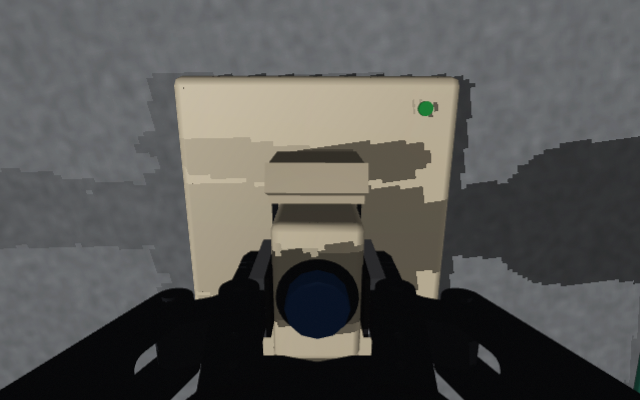

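Contact came at exactly the expected height (TCP 27.5 mm, 27.4 predicted), with the unit between the cheeks. I'll release and retreat.

Run:
```python
from h import *
arm.ungrasp();arm.pause(.3)
arm.line_to([.5252,-.24,.16],velocity=.15)
arm.move_to([.49,-.2,.24],R(79.4));arm.pause(.2);snap('wrist','w6');snap('top','top6')
print(arm.sense()['t'])
d=np.load('pics/w6.npz');W=cloud(d);Z=W[...,2];c=d['color'].astype(int)
k=(abs(Z-.0583)<.0035)&(abs(W[...,0]-.525)<.06)&(abs(W[...,1]+.24)<.05)
n,l,st,ce=cv2.connectedComponentsWithStats(k.astype(np.uint8))
for i in range(1,n):
    if st[i,4]>60:
        kk=l==i;print(st[i,4],cv2.minAreaRect(W[kk][:,:2].astype(np.float32)*1000),np.median(Z[kk]),np.percentile(Z[kk],[5,95]))
k=(abs(Z-.016)<.003)&(abs(W[...,0]-.525)<.09)&(abs(W[...,1]+.24)<.08)
print(cv2.minAreaRect(W[k][:,:2].astype(np.float32)*1000))
```

```text
26.2583
266 ((485.64654541015625, -233.36257934570312), (33.648189544677734, 9.349928855895996), 76.33575439453125) 0.055954460776687365 [0.05495365 0.05755537]
1345 ((524.7412719726562, -240.22825622558594), (31.753705978393555, 53.040950775146484), 78.64097595214844) 0.058194071709807615 [0.05625202 0.05987843]
221 ((563.154052734375, -247.81887817382812), (33.62842559814453, 10.029267311096191), 79.11919403076172) 0.056026994817258036 [0.05490995 0.05747889]
((523.3722534179688, -240.28045654296875), (119.64969635009766, 148.4142608642578), 79.35420989990234)
```

View pics/w6.png

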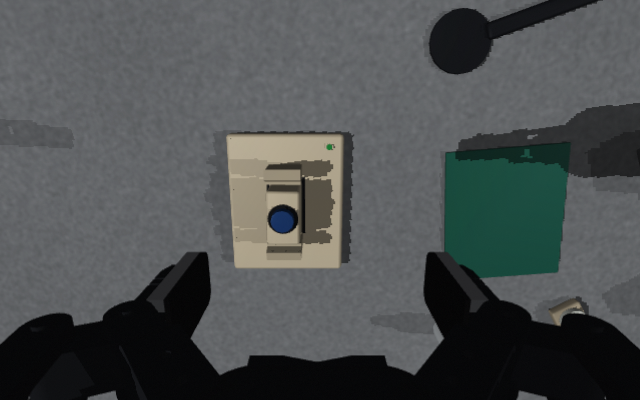

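View pics/top6.png

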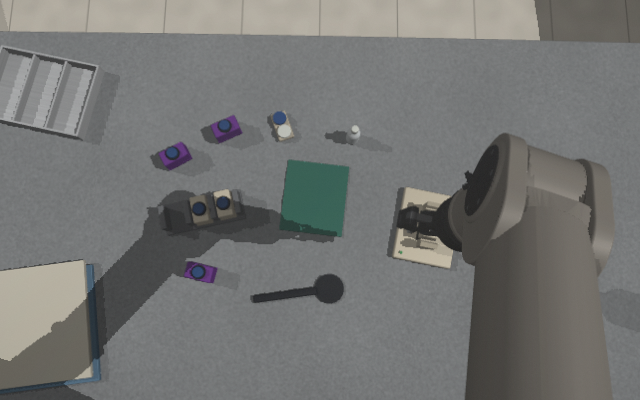

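The unit sits between the cheeks, centred to within about 1 mm, with its top at z = 58.2 mm (58 expected when fully down). The other two units, the mat and the bystanders look unchanged, so I'm handing the job in.

```bash
python3 -c "
from h import *
arm.job_done();print(arm.sense()['t'])"
```

```text
the job is handed in; nothing more can be done
the job is handed in; nothing more can be done
```

I found the unit that clicks, stood it on the green mat, then set it in the charging dock's bay and handed the job in. It took about 26 s of the 72 s allowed.

- **Finding the unit:** I pressed only the first button, the one at the rack's end farthest from the mat. The force rose to about 4.2 N, then fell to 1.5 N some 4.5 mm down, which is the snap. I took that as decisive and did not press the other two, so they were not checked.
- **Moving it:** I lifted the unit by its ends, stood it on the mat and let go. I then took it by its long sides and lowered it between the cheeks until it touched the floor, at the height I had predicted.
- **Last checks before handing in:**
  - The unit is within about 1 mm of the middle of the bay and within about 1° of the dock's direction.
  - Its top is at 58.2 mm; 58 mm would be fully down.
  - The gripper was clear of everything.
  - In the top view, the other two units, the bottle, the paddle and the lens case look unmoved, and so do the purple look-alikes.

None of the checks failed. The only small disagreement was between different ways of measuring the dock's centre, by up to 2 mm.

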